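# Clear the carving board: pull the bench dog, wipe the chips into the trough

## Task

Clear the carving board: draw the wooden bench dog up out of its hole and park it upright, right inside the notch of the dark rest block. Then take the scraper block and wipe all four wood chips off the board into the trough at its end, touching the chips only with the scraper, never with the gripper, and stand the scraper back upright on its black rubber mat. Leave the other things on the bench where they are.

Things in the scene. Friction and masses are not known exactly. Their poses are not given: they have to be found in the camera images.
- board: carving board, fixed: wooden slab 240 (x) x 194 (y) x 55 mm (z); a rail 12 mm wide along each long side rises 15 mm above its top (170 mm clear between them); +x end open, chip trough on the -x end. Origin: centre of the slab's underside; x along the rails away from the trough, z up. Its top ends at x = -120 mm with a sheer drop. Yaw within 0.25 rad: the trough lies towards the robot
- board_top (a point): centre of the slab's top face, 55 mm above the bench; axes as the board's
- trough (a point): centre of the inner floor of the chip trough: 100 (x) x 170 mm (y) inside, floor 8 mm above the bench, 47 mm below the board's top; its side walls line up with the rails and its outer wall is as high as they are (70 mm above the bench). Axes as the board's
- dog_hole (a point): mouth of the round dog hole, in the board's top face 22 mm from the board's centre towards the trough, between the rails; 27 mm across, 35 mm deep
- dog: bench dog: a plain upright beech pin, 24 mm in diameter, 110 mm long, about 60 g, standing loosely in the dog hole (35 mm in, 75 mm above the board), in the way of the wiping. Nothing holds it but its own weight. Origin: centre of its foot; z along it, upwards
- rest: rest block, dark wood, fixed: 90 (x) x 100 (y) x 65 mm (z), with an upright notch in the middle of its -x face. Origin: centre of its underside; z up
- notch (a point): middle of the notch's floor, 20 mm above the bench. Notch 36 mm wide (y), 44 mm long (x), open at the top and to the block's -x side, walls 45 mm high above this floor. Axes as the rest block's. Rest block and rubber mat stand left and right of the board, either way round
- mat: black rubber mat, fixed, 200 (x) x 120 (y) x 6 mm. Origin: centre of its underside; z up
- scraper: scraper block: wooden bar 36 (x) x 154 (y) x 40 mm (z), thin steel strips on both long faces; centred on top an upright grip 28 (x) x 90 (y) x 52 mm (z); 92 mm high in all, about 0.28 kg. Stands on the rubber mat, its length within 0.35 rad of the mat's. Origin: centre of its underside; y along its length, x through its thickness (the way to pinch the grip), z up
- chip1: pale wood offcut (chip), flat, 60 x 30 x 12 mm, 14 g, at the start in the half away from the trough, on the +y side; starts flat on the carving board at any yaw. Origin: centre of its underside at the start; x along its length, z up
- chip2: pale wood offcut (chip), flat, 56 x 34 x 12 mm, 14 g, at the start in the half away from the trough, on the -y side; starts flat on the carving board at any yaw. Origin: centre of its underside at the start; x along its length, z up
- chip3: pale wood offcut (chip), flat, 62 x 28 x 12 mm, 14 g, at the start near the trough, on the +y side; starts flat on the carving board at any yaw. Origin: centre of its underside at the start; x along its length, z up
- chip4: pale wood offcut (chip), flat, 58 x 32 x 12 mm, 14 g, at the start near the trough, on the -y side. The 45 mm of board next to the open +x end are clear of chips; starts flat on the carving board at any yaw. Origin: centre of its underside at the start; x along its length, z up
- stamp1: carved printing block, 80 x 55 x 30 mm. Origin: centre of its underside. A bystander: leave it where it is
- stamp2: carved printing block, 90 x 60 x 30 mm. Origin: centre of its underside. A bystander: leave it where it is
- brush: round hand brush, 72 mm across, 60 mm high. Origin: centre of its underside. A bystander: leave it where it is
- mallet: hammer lying on the bench, 250 mm long. A bystander: leave it where it is
- mug: white mug, 80 mm across, 90 mm high. Origin: centre of its underside. A bystander: leave it where it is

How it is judged (in metres and radians):
On the way, in this order (a step that is already met when the one before it is completed fails the run):
1. the bench dog stands upright in the rest block's notch, let go, with its foot on the notch's floor (horizontal distance between dog and notch below 0.016 m and height (world z) of dog below 0.026 m and angle between dog's own z axis and vertical below 0.15 rad and contact force between the fingers and dog below 0.1 N), for 0.2 s.
2. all four chips lie in the trough while the scraper is held in the gripper (x of chip1 in the frame of trough between -0.055 and 0.055 m and y of chip1 in the frame of trough between -0.09 and 0.09 m and height (world z) of each of chip1, chip2, chip3, chip4 below 0.05 m and x of chip2 in the frame of trough between -0.055 and 0.055 m and y of chip2 in the frame of trough between -0.09 and 0.09 m and x of chip3 in the frame of trough between -0.055 and 0.055 m and y of chip3 in the frame of trough between -0.09 and 0.09 m and x of chip4 in the frame of trough between -0.055 and 0.055 m and y of chip4 in the frame of trough between -0.09 and 0.09 m and contact force between the fingers and scraper above 1 N), for 0.2 s.
At the end, for the whole second after the job is handed in: The dog stands upright (0.15 rad) in the notch, within 16 mm of its middle, foot on its floor (6 mm); all chips lie within the trough, origins 5 mm or more below the board top; the scraper stands upright (0.12 rad) on the mat, its middle over it; all are at rest (horizontal distance between dog and notch below 0.016 m and height (world z) of dog below 0.026 m and angle between dog's own z axis and vertical below 0.15 rad and x of chip1 in the frame of trough between -0.055 and 0.055 m and y of chip1 in the frame of trough between -0.09 and 0.09 m and height (world z) of each of chip1, chip2, chip3, chip4 below 0.05 m and x of chip2 in the frame of trough between -0.055 and 0.055 m and y of chip2 in the frame of trough between -0.09 and 0.09 m and x of chip3 in the frame of trough between -0.055 and 0.055 m and y of chip3 in the frame of trough between -0.09 and 0.09 m and x of chip4 in the frame of trough between -0.055 and 0.055 m and y of chip4 in the frame of trough between -0.09 and 0.09 m and x of scraper in the frame of mat between -0.09 and 0.09 m and y of scraper in the frame of mat between -0.055 and 0.055 m and height (world z) of scraper below 0.012 m and angle between scraper's own z axis and vertical below 0.12 rad and linear speed of each of chip1, chip2, chip3, chip4, dog, scraper below 0.03 m/s); the robot touches nothing.
It fails at once if the robot touches a chip with the gripper or arm (contact force between any of the fingers, the arm and chip1 above 0.5 N or contact force between any of the fingers, the arm and chip2 above 0.5 N or contact force between any of the fingers, the arm and chip3 above 0.5 N or contact force between any of the fingers, the arm and chip4 above 0.5 N).
It fails at once if a bystander is moved by more than 25 mm (distance of any of stamp1, stamp2, brush, mallet, mug from where it was at the start of the episode above 0.025 m).
It also fails if it takes over 72 s, if anything falls off the work surface, if the arm or the gripper's body presses on something with over 40 N, if the wrist force passes 120 N, or if a joint passes its speed limit or range.

## Robot

A 6-joint arm with a two-finger parallel gripper is mounted at the origin on the work surface. World frame = base frame: x ahead of the robot, y to its left, z up, the work surface at z = 0. Lengths are in mm, angles in degrees, forces in N, time in s.
With the tool pointing down it reaches from about 300 to 950 mm from the base axis. Payload 3.1 kg.
Tool frame: the origin (TCP) lies midway between the tips of the shut fingers; the grasp point (between the pads) lies tcp_to_grasp behind it (tcp_to_grasp is the distance from the TCP to the grasp point, in mm); z points along the fingers, y is the direction in which the jaws open and shut (so a half turn about z gives the same grasp; the last joint's range is limited). The gripper opens to 85 mm and grips with 20 to 120 N. Pads are 22 mm wide; open, the fingers measure 114 mm over their backs; the gripper's body (76 mm by 85 mm) begins 54 mm behind the grasp point. The pads swing forward as they close: fully open they stand 13 mm farther back than shut.
Start: joints at [64.761, 17.653, 93.61, -0, 68.738, -3.994], TCP at [226.501, 582.52, 231.272] pointing down, gripper open.
Joint ranges: [-175.34, 175.34], [-45.06, 112.39], [2.9, 150.54], [-68.45, 248.45], [3.09, 151.38], [-168.51, 168.51]. Speed limits (degrees/s): [159.86, 159.86, 180, 180, 180, 180].

## Interface

Orientations are given as [roll, pitch, yaw] about the fixed x, y, z axes, in that order (R = Rz(yaw) Ry(pitch) Rx(roll)).
In Python, from rig import read_state, camera, sign_off, tcp_to_grasp gives the robot as it stands. The module is installed in compiled form; this text tells all that it offers.
- The arm moves only by the tool drive_tool, never from a script. Its argument "steps" is a list of rows, each a list of 7 numbers: the shift along the tool's x, y, z in mm, then the turn, a rotation vector about the tool's x, y, z in rad, then the opening, from 0 (shut) to 1 (fully open). In form: [[tx, ty, tz, rx, ry, rz, grip], ...]. A call has 1 to 12 rows; each row is the pose to reach, as a shift and turn from the pose measured when the call began, along the tool's axes at that moment; what a row does not reach only later rows make up. A row lasts 1/10 s, in which the tool goes at most 50 mm and 8.59 degrees, less where a joint would pass 70% of its speed; a pose out of reach is approached as far as the arm can. A call with a gripper value outside its range is refused whole. The fingers move at their own pace and stop on an object; "force" is the grip in N (left out, the last holds). Time passes only in rows, so rows that repeat a pose let the fingers close. It gives the time, the measured TCP pose, the force and the opening at its end, in the units of the state.
- read_state(): the state, without advancing time (a new reading comes with each control period).
- camera(name): name is "side" or "top" or "wrist"; returns a dict with "image" (384x512x3 uint8, red, green, blue), "fx", "fy", "cx", "cy" (pixels), "xyz" and "rotation" of the camera in the world; the wrist camera has in their place "mount" (4x4, takes a point from camera to tool coordinates, whose origin is the TCP and whose axes are the flange's). Camera axes: x right, y down, z forward; pixel columns grow to the right and rows downward; lengths in mm; the calibration is good to about 2 mm. The wrist camera is an equidistant fisheye: a pixel r from the principal point sees the ray r / f radians off the axis. A picture is of the moment at which its call begins: read the wrist's pose just before it. There is no depth.
- sign_off(): hands the job in, once; it reports no verdict.
The state is a dict: "clock": time; "q": joint angles; "qvel": joint speeds; "tau": joint torques, N m; "tool_pos": TCP position; "tool_rot": TCP orientation; "contact_force": force on the tool from outside, world axes, zero at the start; "ft_torque": the same for the moment, N m; "gripper_width": finger opening in mm.
Only numpy, scipy, OpenCV 4.12 (cv2) and the standard library are available. Lean on these libraries where they do the work, as an engineer would, in place of code of your own. Each camera call takes 0.05 s, during which the arm holds its last target.

## Working session

There is one attempt and no reset: what is moved stays moved. The work goes in short steps, Python scripts to look and compute and a tool call to move; the robot and the scene stay as the last step left them, time stands still between calls to the robot, and variables do not carry over. Pictures are saved under pics/ and viewed, and the job is handed in when it is done.

Besides the shell and the picture viewer there is one more tool, called after ">>>" as a command line: name --pt "numbers of a row" for each row, then --argument value for the rest. drive_tool: Moves the arm, as the interface text tells. Its arguments: {"type":"object","properties":{"steps":{"type":"array"},"force":{"type":"number"}},"required":["steps"]}

```bash
mkdir -p pics; cat > h.py <<'E'
import numpy as np, cv2
from rig import read_state, camera, sign_off, tcp_to_grasp
def shot(n,f):
    c=camera(n); cv2.imwrite('pics/'+f,c['image'][:,:,::-1]); return c
def cast(c,u,v,z):
    d=np.array(c['rotation'])@np.array([(u-c['cx'])/c['fx'],(v-c['cy'])/c['fy'],1.])
    o=np.array(c['xyz'],float); return o+d*(z-o[2])/d[2]
def proj(c,p):
    q=np.array(c['rotation']).T@(np.array(p,float)-np.array(c['xyz'])); return np.array([c['fx']*q[0]/q[2]+c['cx'],c['fy']*q[1]/q[2]+c['cy']])
E
python3 - <<'E'
from h import *
import pickle
s=read_state();print(s, tcp_to_grasp)
for n in('top','side','wrist'):
    c=shot(n,n+'0.png'); pickle.dump(c,open(n+'0.pkl','wb')); print({k:v for k,v in c.items() if k!='image'})
    cv2.imwrite('pics/'+n+'0b.png',cv2.resize(c['image'][:,:,::-1],(800,600),interpolation=cv2.INTER_CUBIC))
E
```

```text
{'clock': 0.0, 'q': array([ 6.47599861e+01,  1.77060625e+01,  9.36890491e+01,  7.63096335e-04,
        6.87381272e+01, -3.99455059e+00]), 'qvel': array([-0.06801024,  0.06955706,  0.08739045, -0.04455135,  0.11043042,
        0.05854168]), 'tau': array([-1.65097648e-03, -4.15255988e+01, -2.76663458e+01, -2.06148925e-04,
        1.03142340e-02, -6.82774242e-06]), 'tool_pos': array([226.1583332 , 581.76445342, 230.03407266]), 'tool_rot': array([-1.79867134e+02, -9.99040371e-03,  1.58754248e+02]), 'contact_force': array([-0.55195507, -0.42401495,  0.251734  ]), 'ft_torque': array([ 0.00211595, -0.04974126, -0.00517446]), 'gripper_width': 85.61998800055648} 18.700000000000003
{'fx': 442.0451149627959, 'fy': 442.0451149627959, 'cx': 263.86551964319506, 'cy': 189.08710324387025, 'xyz': array([ 404.14471553,    9.16155995, 1479.5783831 ]), 'rotation': array([-171.53053171,    0.24761844,  -88.8003518 ])}
{'fx': 375.70612620011684, 'fy': 375.70612620011684, 'cx': 256.851825074236, 'cy': 191.62098011708198, 'xyz': array([405.51361164, 621.7906391 , 806.70786881]), 'rotation': array([-137.14947664,    0.65568322, -163.2502416 ])}
{'fx': 297.3186396354542, 'fy': 297.3186396354542, 'cx': 260.61816719891726, 'cy': 191.36189167967336, 'mount': array([[ 3.65520552e-04, -9.66063576e-01, -2.58304149e-01,
         6.53638168e+01],
       [ 9.99999604e-01,  5.62705697e-04, -6.89454934e-04,
        -7.11295287e-01],
       [ 8.11406516e-04, -2.58303795e-01,  9.66063399e-01,
        -1.42304556e+02],
       [ 0.00000000e+00,  0.00000000e+00,  0.00000000e+00,
         1.00000000e+00]])}
```

View pics/top0b.png

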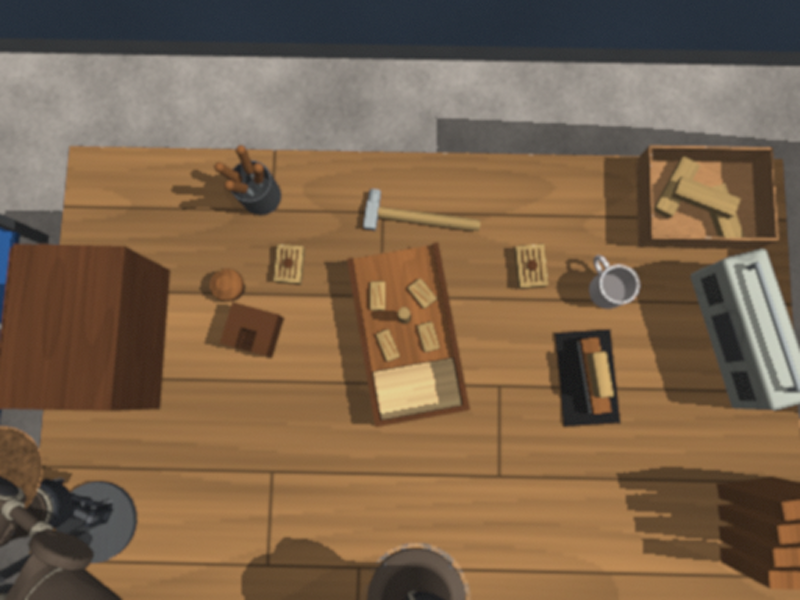

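View pics/side0b.png

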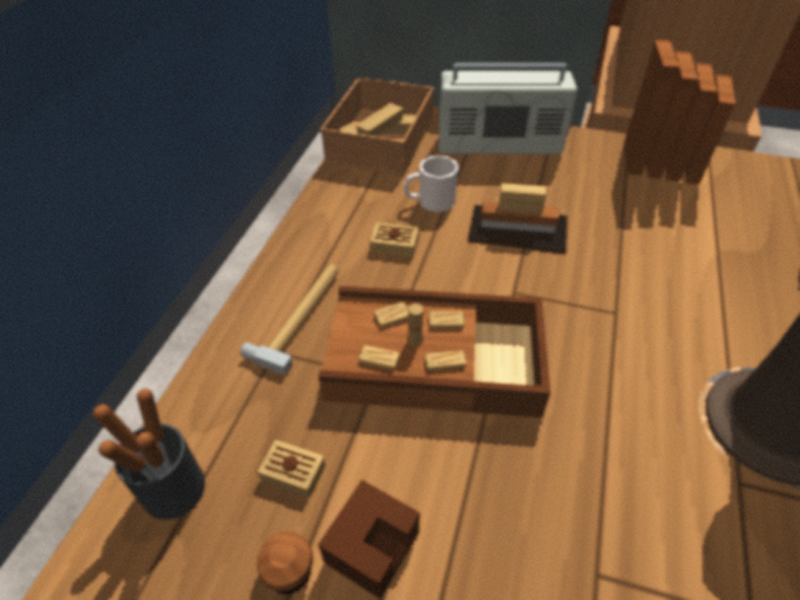

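View pics/wrist0b.png

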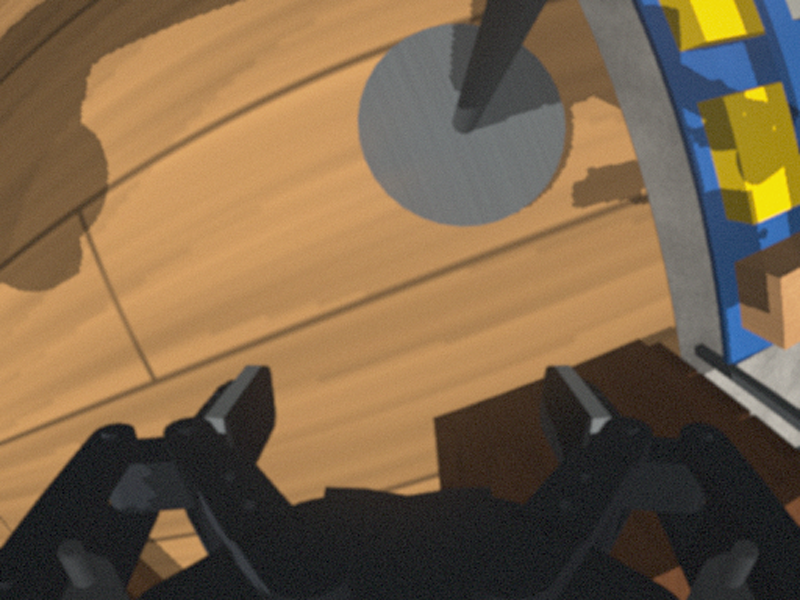

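```bash
cat >> h.py <<'E'
from scipy.spatial.transform import Rotation as R
import pickle
def fix(c):
    if 'rotation' in c and np.array(c['rotation']).shape==(3,): c['rotation']=R.from_euler('xyz',c['rotation'],degrees=True).as_matrix()
    return c
_cam=camera
def camera(n): return fix(_cam(n))
def load(n): return fix(pickle.load(open(n+'.pkl','rb')))
def crop(c,u0,v0,w,h,k,f):
    im=cv2.resize(c['image'][v0:v0+h,u0:u0+w,::-1],None,fx=k,fy=k,interpolation=cv2.INTER_CUBIC)
    for i in range(0,w,10): cv2.putText(im,str(u0+i),(i*k,8),0,.3,(0,255,0),1); cv2.line(im,(i*k,8),(i*k,14),(0,255,0),1)
    for j in range(0,h,10): cv2.putText(im,str(v0+j),(0,j*k+3),0,.3,(0,255,0),1); cv2.line(im,(22,j*k),(28,j*k),(0,255,0),1)
    cv2.imwrite('pics/'+f,im)
E
python3 - <<'E'
from h import *
c=load('top0')
crop(c,215,150,95,125,4,'t_board.png'); crop(c,125,150,75,85,6,'t_rest.png'); crop(c,345,200,65,80,6,'t_mat.png')
s=load('side0'); crop(s,200,180,155,85,5,'s_board.png'); crop(s,195,300,80,84,6,'s_rest.png'); crop(s,290,105,85,65,8,'s_mat.png')
for p in [(0,0,0),(500,0,0),(500,300,0)]: print(proj(c,p),proj(s,p))
E
```

```text
[266.09878711 383.60024104] [494.40831119 271.26451201]
[269.11951116 225.97951731] [293.1385441  225.49444156]
[179.50873716 224.12560263] [262.12053533 330.41028794]
```

View pics/t_board.png

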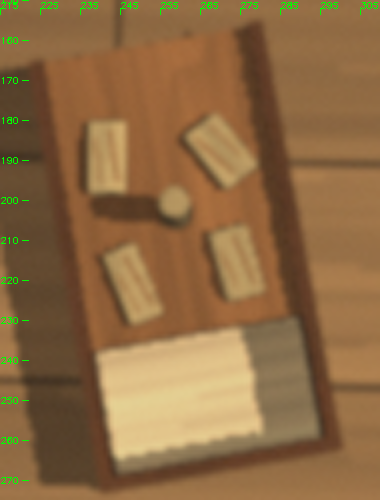

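View pics/t_rest.png

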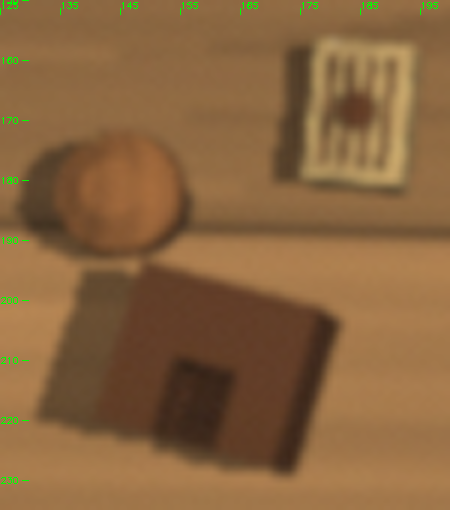

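View pics/t_mat.png

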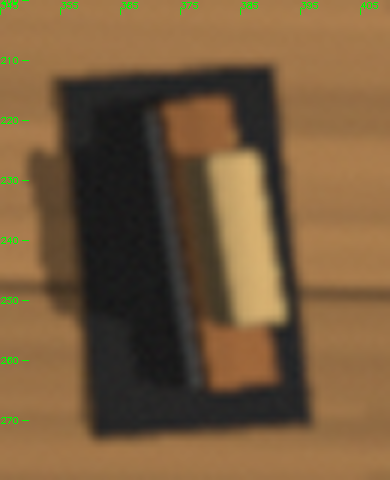

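View pics/s_board.png

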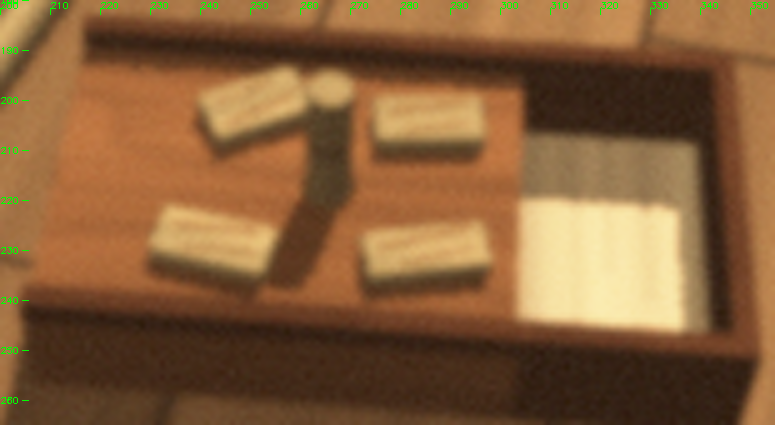

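View pics/s_rest.png

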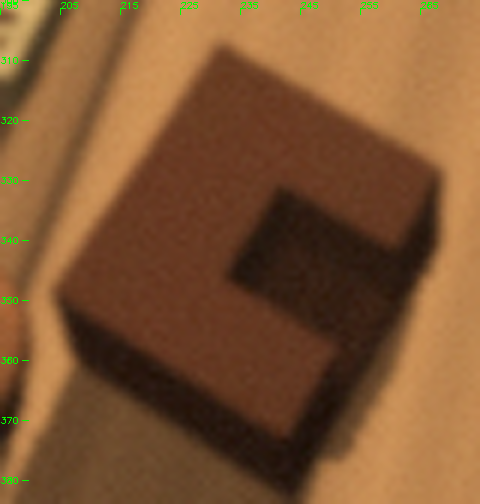

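View pics/s_mat.png

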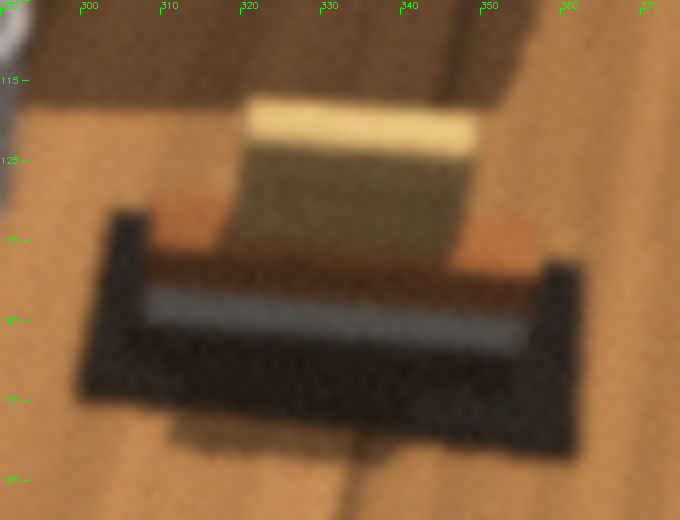

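```bash
cat > m.py <<'E'
from h import *
t=load('top0'); s=load('side0')
def g(c,pts,k,u0,v0,z,l):
    P=np.array([cast(c,(x+.5)/k-.5+u0,(y+.5)/k-.5+v0,z)[:2] for x,y in pts]); 
    print(l,P.round(1).tolist(),'mean',P.mean(0).round(1),'ang',[round(float(np.degrees(np.arctan2(*(P[(i+1)%len(P)]-P[i])[::-1]))),1) for i in range(len(P))],'len',[round(float(np.linalg.norm(P[(i+1)%len(P)]-P[i])),1) for i in range(len(P))])
    return P
g(t,[(174,203)],4,215,150,130,'dog t'); g(s,[(331,90)],5,200,180,130,'dog s')
g(t,[(95,352),(297,318)],4,215,150,55,'edge t'); g(s,[(517,320),(525,77)],5,200,180,55,'edge s')
g(t,[(28,65),(262,22),(342,445),(105,490)],4,215,150,70,'outer t'); g(s,[(25,310),(88,15),(735,55),(755,358)],5,200,180,70,'outer s')
g(t,[(145,262),(320,310),(275,470),(100,415)],6,125,150,65,'rest t'); g(s,[(57,290),(222,45),(438,170),(285,438)],6,195,300,65,'rest s')
g(t,[(180,358),(235,370),(210,450),(155,435)],6,125,150,65,'notch t'); g(s,[(230,275),(280,187),(395,250),(335,345)],6,195,300,65,'notch s')
g(t,[(210,153),(258,150),(288,322),(235,326)],6,345,200,98,'grip t'); g(s,[(245,98),(478,113),(475,155),(243,143)],8,290,105,98,'grip s')
g(t,[(160,103),(232,97),(278,382),(208,390)],6,345,200,46,'body t')
g(t,[(57,80),(273,67),(310,425),(93,437)],6,345,200,6,'mat t'); g(s,[(110,212),(580,265),(578,460),(78,400)],8,290,105,6,'mat s')
for n,p in dict(c3=[(100,250),(135,243),(162,313),(130,325)],c4=[(207,233),(245,225),(265,290),(230,300)],c1=[(88,122),(127,122),(127,193),(85,193)],c2=[(185,135),(212,112),(255,165),(225,188)]).items(): g(t,p,4,215,150,67,n)
E
python3 m.py
```

```text
dog t [[569.5, 36.1]] mean [569.5  36.1] ang [0.0] len [0.0]
dog s [[567.4, 35.7]] mean [567.4  35.7] ang [0.0] len [0.0]
edge t [[457.1, 98.2], [487.7, -63.3]] mean [472.4  17.4] ang [-79.3, 100.7] len [164.4, 164.4]
edge s [[458.3, 89.4], [487.2, -67.5]] mean [472.8  11. ] ang [-79.6, 100.4] len [159.5, 159.5]
outer t [[687.4, 158.5], [726.9, -31.0], [387.8, -99.2], [349.1, 86.2]] mean [537.8  28.6] ang [-78.2, -168.6, 101.8, 12.1] len [193.6, 345.8, 189.5, 345.9]
outer s [[683.4, 160.2], [724.7, -32.3], [381.3, -100.5], [346.8, 90.0]] mean [534.1  29.4] ang [-77.9, -168.8, 100.3, 11.8] len [196.8, 350.1, 193.6, 343.8]
rest t [[593.4, 391.7], [569.3, 296.0], [483.1, 315.7], [510.5, 410.8]] mean [539.1 353.6] ang [-104.1, 167.1, 73.9, -13.0] len [98.7, 88.5, 99.0, 85.2]
rest s [[591.0, 391.2], [567.7, 296.4], [483.3, 317.9], [505.9, 413.1]] mean [537.  354.6] ang [-103.8, 165.7, 76.6, -14.4] len [97.7, 87.1, 97.9, 87.9]
notch t [[541.9, 369.8], [536.1, 339.9], [493.0, 351.0], [500.4, 380.8]] mean [517.8 360.4] ang [-101.1, 165.6, 76.1, -14.8] len [30.4, 44.4, 30.7, 42.9]
notch s [[5
[... 819 characters left out ...]
349.9, -298.5], [544.6, -279.2]] mean [ 453.4 -349.5] ang [-174.5, 95.6, 5.7, -84.0] len [196.4, 121.7, 195.7, 122.2]
c3 [[538.1, 95.8], [544.3, 67.9], [488.7, 44.9], [478.6, 70.2]] mean [512.4  69.7] ang [-77.5, -157.5, 111.7, 23.3] len [28.6, 60.1, 27.2, 64.7]
c4 [[553.5, 10.3], [560.6, -20.0], [508.7, -36.9], [500.2, -9.1]] mean [530.8 -13.9] ang [-76.9, -162.0, 107.1, 20.0] len [31.2, 54.5, 29.1, 56.8]
c1 [[641.9, 108.6], [642.5, 77.0], [584.6, 75.4], [583.9, 109.2]] mean [613.2  92.5] ang [-88.8, -178.5, 91.2, -0.7] len [31.6, 58.0, 33.8, 58.0]
c2 [[632.8, 29.7], [652.1, 8.3], [609.4, -27.3], [590.2, -3.4]] mean [621.1   1.8] ang [-48.0, -140.2, 128.8, 37.9] len [28.9, 55.6, 30.6, 54.0]
```

```bash
cat >> h.py <<'E'
def rel(xyz,yaw,s=None):
    s=s or read_state(); T=R.from_euler('xyz',s['tool_rot'],degrees=True)
    W=R.from_euler('xyz',[180,0,yaw],degrees=True)
    d=T.inv().apply(np.array(xyz,float)-s['tool_pos']); r=(T.inv()*W).as_rotvec()
    print('pos',s['tool_pos'].round(1),'rot',s['tool_rot'].round(1),'w',round(s['gripper_width'],1),'F',s['contact_force'].round(1),'t',round(s['clock'],1))
    print('shift',d.round(1),'rot',r.round(4),'rows',np.linalg.norm(d)/50,np.degrees(np.linalg.norm(r))/8.59)
E
python3 - <<'E'
from h import *
rel([330,250,270],100)
t=load('top0')
# tall box footprint
print(cast(t,108,172,0),cast(t,108,261,0),cast(t,82,261,300))
E
```

```text
pos [226.2 582.  230.3] rot [-179.9   -0.   158.8] w 85.5 F [0.3 0.4 0.2] t 0.1
shift [-217.  -271.9  -39.2] rot [-1.7000e-03  8.0000e-04  1.0255e+00] rows 7.000956132847358 6.839867717313628
[672.37875348 552.63060263   0.        ] [373.28629634 530.78752448   0.        ] [378.10062045 493.71812911 300.        ]
```

>>> drive_tool --pt "-30 -40 -40 0 0 0.1 1" --pt "-60 -75 -40 0 0 0.25 1" --pt "-90 -112 -40 0 0 0.4 1" --pt "-120 -150 -40 0 0 0.55 1" --pt "-150 -188 -40 0 0 0.7 1" --pt "-180 -226 -40 0 0 0.85 1" --pt "-217 -272 -40 0 0 0.97 1" --pt "-217 -272 -40 0 0 1.025 1" --pt "-217 -272 -40 0 0 1.025 1"

```text
clock: 1.05
tool_pos: [330.3, 248.1, 270.7]
tool_rot: [-179.9, 0.1, 99.8]
contact_force: [0.0, 1.3, -0.3]
gripper_width: 85.2
```

```bash
python3 - <<'E'
from h import *
rel([568.5,36,200],100)
E
```

```text
pos [330.3 248.1 270.7] rot [-1.799e+02  1.000e-01  9.980e+01] w 85.2 F [ 0.   1.3 -0.3] t 1.1
shift [-249.5  198.7   70.9] rot [-0.0009  0.0016 -0.0034] rows 6.534310843323316 0.02569389154876786
```

>>> drive_tool --pt "-35 30 10 0 0 0 1" --pt "-75 60 20 0 0 0 1" --pt "-115 90 30 0 0 0 1" --pt "-155 122 45 0 0 0 1" --pt "-195 155 55 0 0 0 1" --pt "-225 180 65 0 0 0 1" --pt "-249.5 198.7 71 0 0 0 1" --pt "-249.5 198.7 71 0 0 0 1" --pt "-249.5 198.7 71 0 0 0 1"

```text
clock: 1.95
tool_pos: [568.3, 36.9, 198.8]
tool_rot: [-179.8, 0.0, 99.9]
contact_force: [0.2, 1.4, 0.3]
gripper_width: 85.2
```

```bash
cat >> h.py <<'E'
def wcast(c,s,u,v,z):
    x,y=(u-c['cx'])/c['fx'],(v-c['cy'])/c['fy']; th=np.hypot(x,y); k=np.sin(th)/th if th>1e-9 else 1
    d=np.array([x*k,y*k,np.cos(th)]); M=np.array(c['mount']); T=R.from_euler('xyz',s['tool_rot'],degrees=True).as_matrix()
    o=T@M[:3,3]+s['tool_pos']; d=T@M[:3,:3]@d; return o+d*(z-o[2])/d[2]
E
python3 - <<'E'
from h import *
rel([568.5,36,88],100)
s=read_state();c=camera('wrist');pickle.dump((s,c),open('w1.pkl','wb'))
cv2.imwrite('pics/w1.png',cv2.resize(c['image'][:,:,::-1],(800,600)))
E
```

```text
pos [568.3  36.9 198.8] rot [-179.8    0.    99.9] w 85.2 F [0.2 1.4 0.3] t 1.9
shift [ -0.9   0.4 110.8] rot [-0.0031  0.0003 -0.0026] rows 2.2167209384349653 0.026764238837927324
```

View pics/w1.png

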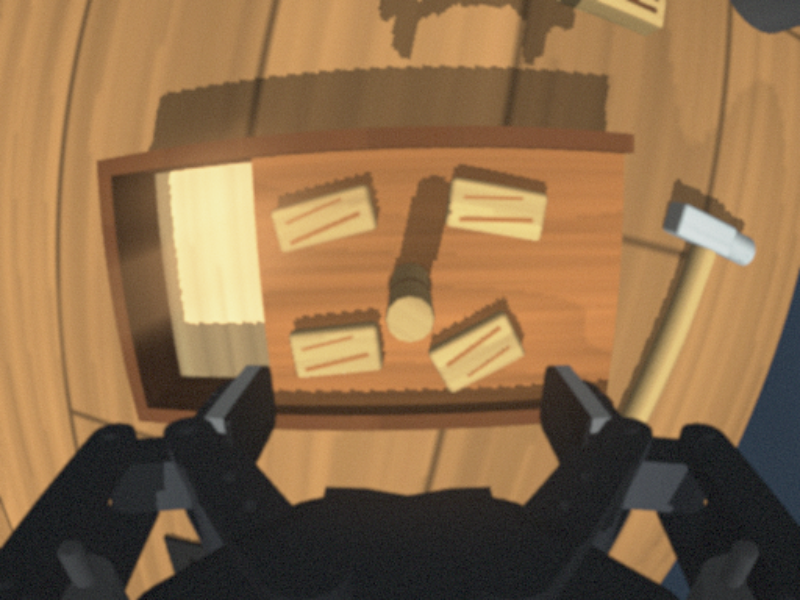

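```bash
python3 - <<'E'
from h import *
s,c=pickle.load(open('w1.pkl','rb'))
w=lambda x,y,z: wcast(c,s,x/1.5625-.18,y/1.5625-.18,z).round(1)[:2]
print('dog',w(410,318,130),'edge',w(251,162,55),w(269,370,55),'farend rail in',w(627,152,55),w(612,383,55),'railtops',w(635,134,70),w(100,160,70),w(142,420,70))
E
```

```text
dog [568.9  35.8] edge [456.7  96.2] [483.6 -41.6] farend rail in [693.6 147.7] [726.8 -11.7] railtops [689.9 158. ] [347.8  88.9] [386.  -99.7]
```

>>> drive_tool --pt "-0.5 0.5 35 0 0 0 1" --pt "-0.5 0.5 70 0 0 0 1" --pt "-0.5 0.5 100 0 0 0 1" --pt "-0.5 0.5 111 0 0 0 1" --pt "-0.5 0.5 111 0 0 0 1" --pt "-0.5 0.5 111 0 0 0 0" --pt "-0.5 0.5 111 0 0 0 0" --pt "-0.5 0.5 111 0 0 0 0" --pt "-0.5 0.5 111 0 0 0 0" --pt "-0.5 0.5 111 0 0 0 0" --pt "-0.5 0.5 111 0 0 0 0" --force 40

```text
clock: 3.1
tool_pos: [569.3, 36.7, 89.5]
tool_rot: [-180.0, 0.0, 99.9]
contact_force: [-1.0, -0.3, 5.2]
gripper_width: 23.0
```

Gripped at about 24 mm. Lift.

>>> drive_tool --pt "0 0 -8 0 0 0 0" --pt "0 0 -16 0 0 0 0" --pt "0 0 -26 0 0 0 0" --pt "0 0 -38 0 0 0 0" --pt "0 0 -55 0 0 0 0" --pt "0 0 -75 0 0 0 0" --pt "0 0 -95 0 0 0 0" --pt "0 0 -110 0 0 0 0" --pt "0 0 -110 0 0 0 0"

```text
clock: 4.0
tool_pos: [571.5, 36.8, 202.9]
tool_rot: [179.7, 0.1, 99.9]
contact_force: [-1.0, 0.1, -0.0]
gripper_width: 23.3
```

```bash
python3 - <<'E'
from h import *
rel([516,360,200],100)
s=read_state();c=camera('wrist');pickle.dump((s,c),open('w2.pkl','wb'))
cv2.imwrite('pics/w2.png',cv2.resize(c['image'][:,:,::-1],(800,600)))
c=shot('side','s2.png')
E
```

```text
pos [571.5  36.8 202.9] rot [1.797e+02 1.000e-01 9.990e+01] w 23.3 F [-1.   0.1 -0. ] t 4.0
shift [327.9   0.8   2.2] rot [ 0.0057  0.002  -0.002 ] rows 6.558003269095544 0.04224530230920553
```

View pics/w2.png

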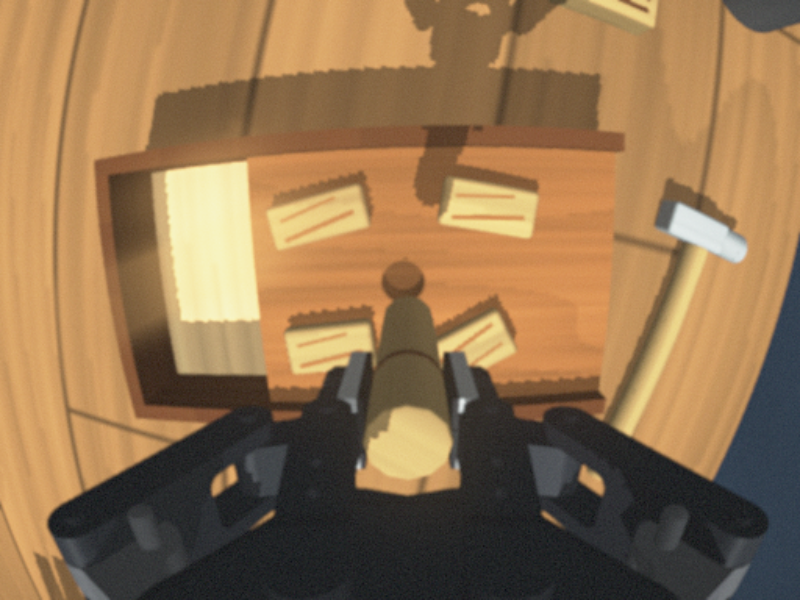

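View pics/s2.png

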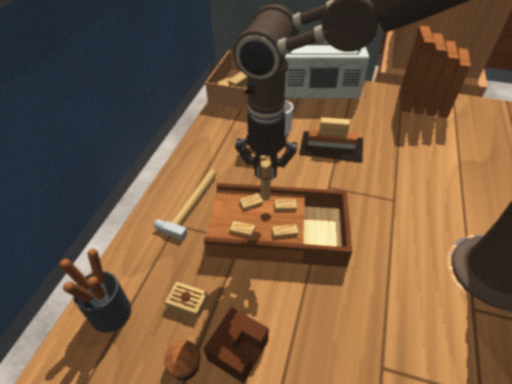

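>>> drive_tool --pt "25 0 2 0.005 0 0 0" --pt "60 0 2 0.005 0 0 0" --pt "100 0 2 0.005 0 0 0" --pt "140 0 2 0.005 0 0 0" --pt "180 0 2 0.005 0 0 0" --pt "220 0 2 0.005 0 0 0" --pt "260 0 2 0.005 0 0 0" --pt "295 0.5 2 0.005 0 0 0" --pt "315 0.5 2 0.005 0 0 0" --pt "328 1 2 0.005 0 0 0" --pt "328 1 2 0.005 0 0 0" --pt "328 1 2 0.005 0 0 0"

```text
clock: 5.3
tool_pos: [513.6, 359.2, 196.4]
tool_rot: [-179.6, 0.1, 99.9]
contact_force: [-1.0, -0.9, 0.3]
gripper_width: 22.7
```

```bash
python3 - <<'E'
from h import *
rel([516,360,88],100)
s=read_state();c=camera('wrist');pickle.dump((s,c),open('w3.pkl','wb'))
cv2.imwrite('pics/w3.png',cv2.resize(c['image'][:,:,::-1],(800,600)))
E
```

```text
pos [513.6 359.2 196.4] rot [-1.796e+02  1.000e-01  9.990e+01] w 22.7 F [-1.  -0.9  0.3] t 5.3
shift [  0.7   3.2 108.4] rot [-0.0067  0.0024 -0.0019] rows 2.1690202410089996 0.049129915190417255
```

View pics/w3.png

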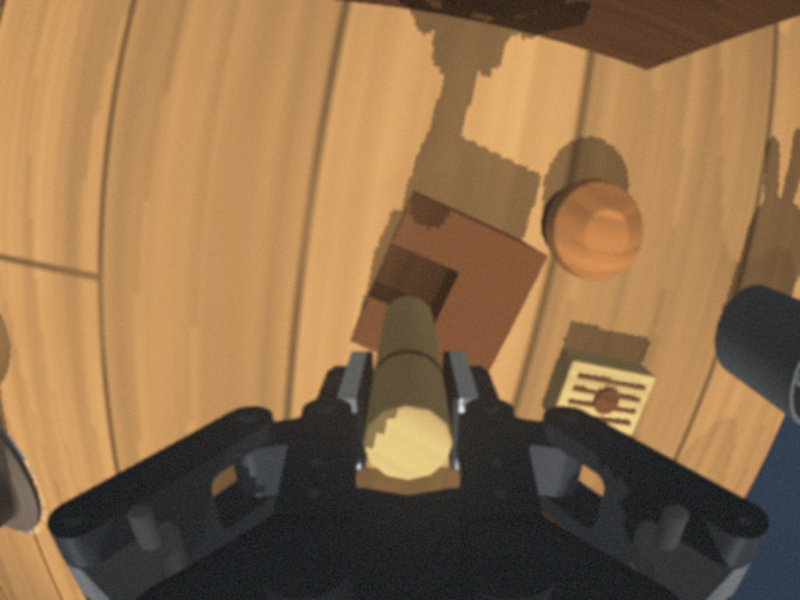

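```bash
python3 - <<'E'
from h import *
s,c=pickle.load(open('w3.pkl','rb'))
w=lambda x,y,z: wcast(c,s,x/1.5625-.18,y/1.5625-.18,z).round(1)[:2]
print(w(458,272,65),w(398,245,65),w(370,297,65),w(415,192,65),w(545,257,65),w(352,343,65))
E
```

```text
[540.8 372.1] [502.4 382. ] [490.9 347.5] [506.9 414.7] [592.2 391.2] [484.1 315.8]
```

>>> drive_tool --pt "0.5 3 20 -0.005 0 0 0" --pt "0.5 3 40 -0.005 0 0 0" --pt "0.5 3 60 -0.005 0 0 0" --pt "0.5 3 78 -0.005 0 0 0" --pt "0.5 3 90 -0.005 0 0 0" --pt "0.5 3 98 -0.005 0 0 0" --pt "0.5 3 102 -0.005 0 0 0" --pt "0.5 3 104 -0.005 0 0 0" --pt "0.5 3 104 -0.005 0 0 0"

```text
clock: 6.25
tool_pos: [516.6, 359.7, 93.2]
tool_rot: [-180.0, 0.1, 99.8]
contact_force: [0.3, 0.1, -1.2]
gripper_width: 22.8
```

```bash
python3 - <<'E'
from h import *
rel([516,360,90],100)
E
```

```text
pos [516.6 359.7  93.2] rot [-1.80e+02  1.00e-01  9.98e+01] w 22.8 F [ 0.3  0.1 -1.2] t 6.2
shift [ 0.4 -0.5  3.2] rot [-0.0004  0.0019 -0.0027] rows 0.0647085321744001 0.022292036477633413
```

>>> drive_tool --pt "0 0 2 0 0 0 0" --pt "0 0 3.5 0 0 0 0" --pt "0 0 3.5 0 0 0 0"

```text
clock: 6.55
tool_pos: [516.6, 359.8, 89.8]
tool_rot: [-180.0, 0.1, 99.9]
contact_force: [0.1, 0.0, -0.8]
gripper_width: 23.0
```

>>> drive_tool --pt "0 0 0 0 0 0 0.3" --pt "0 0 0 0 0 0 0.5" --pt "0 0 0 0 0 0 0.8" --pt "0 0 0 0 0 0 0.8" --pt "0 0 0 0 0 0 0.8" --pt "0 0 0 0 0 0 0.8" --pt "0 0 -20 0 0 0 0.8" --pt "0 0 -50 0 0 0 0.8" --pt "0 0 -90 0 0 0 0.8" --pt "0 0 -130 0 0 0 0.8" --pt "0 0 -160 0 0 0 0.8" --pt "0 0 -160 0 0 0 0.8"

```text
clock: 7.75
tool_pos: [519.8, 362.1, 256.6]
tool_rot: [179.4, -0.1, 99.9]
contact_force: [0.2, 0.4, 1.4]
gripper_width: 68.5
```

```bash
python3 - <<'E'
from h import *
rel([400,100,270],55)
c=camera('side'); crop(c,195,270,90,100,6,'s4.png');pickle.dump(c,open('side4.pkl','wb'))
s=read_state();c=camera('wrist');pickle.dump((s,c),open('w4.pkl','wb'))
cv2.imwrite('pics/w4.png',cv2.resize(c['image'][:,:,::-1],(800,600)))
E
```

```text
pos [519.8 362.1 256.6] rot [ 1.794e+02 -1.000e-01  9.990e+01] w 68.5 F [0.2 0.4 1.4] t 7.8
shift [-237.7 -162.7  -15.8] rot [ 0.0093 -0.0067  0.7829] rows 5.7690662104838575 5.222235995024744
```

View pics/s4.png

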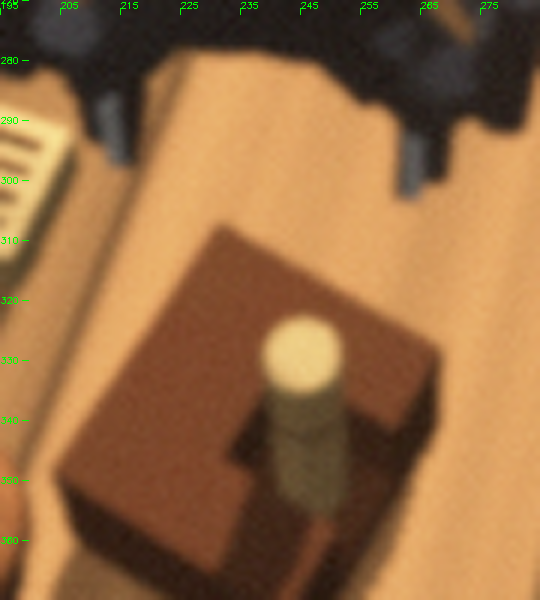

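View pics/w4.png

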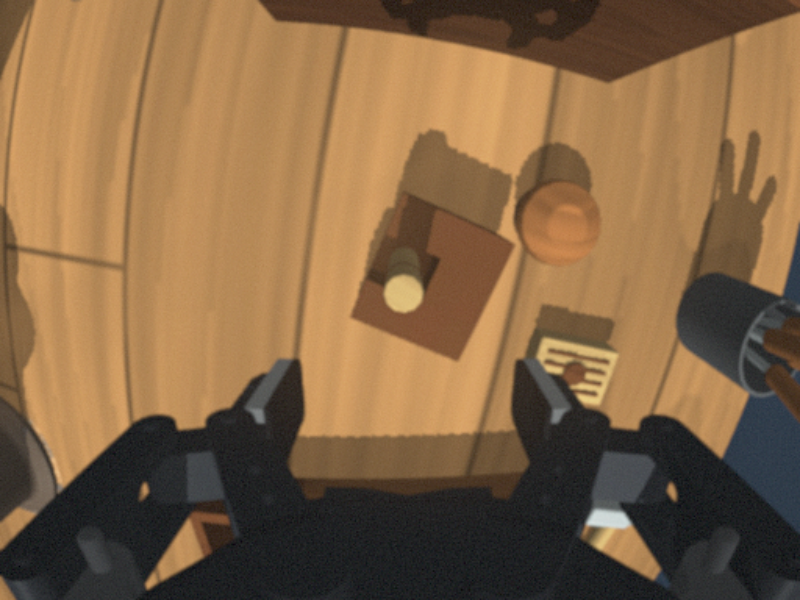

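```bash
python3 - <<'E'
from h import *
s,c=pickle.load(open('w4.pkl','rb'))
print(wcast(c,s,404/1.5625-.18,292/1.5625-.18,130))
c=load('side4'); print(cast(c,302/6+195-.4,354/6+270-.4,130))
E
```

```text
[516.80627414 358.82852327 130.        ]
[515.98474663 357.56541575 130.        ]
```

>>> drive_tool --pt "-40 -27 -10 0.009 -0.006 0.13 1" --pt "-80 -54 -15 0.009 -0.006 0.26 1" --pt "-120 -81 -15 0.009 -0.006 0.39 1" --pt "-160 -108 -15 0.009 -0.006 0.52 1" --pt "-200 -135 -15 0.009 -0.006 0.65 1" --pt "-237.7 -162.7 -15 0.009 -0.006 0.783 1" --pt "-237.7 -162.7 -15 0.009 -0.006 0.783 1"

```text
clock: 8.55
tool_pos: [393.0, 94.4, 263.0]
tool_rot: [-179.6, 0.8, 54.6]
contact_force: [0.2, 0.7, -0.3]
gripper_width: 85.1
```

```bash
python3 - <<'E'
from h import *
rel([459,-362,240],8.8)
E
```

```text
pos [393.   94.4 263. ] rot [-179.6    0.8   54.6] w 85.1 F [ 0.2  0.7 -0.3] t 8.6
shift [-333.6  318.3   25.3] rot [-0.0016  0.0169  0.7997] rows 9.23476018609672 5.335113630306549
```

>>> drive_tool --pt "-33 32 2 0 0.002 0.08 1" --pt "-67 64 5 0 0.005 0.16 1" --pt "-100 96 8 0 0.006 0.24 1" --pt "-134 128 10 0 0.008 0.32 1" --pt "-168 160 12 0 0.01 0.4 1" --pt "-202 192 15 0 0.012 0.48 1" --pt "-236 224 18 0 0.014 0.56 1" --pt "-270 256 21 0 0.015 0.64 1" --pt "-303 288 24 0 0.016 0.72 1" --pt "-333.6 318.3 25 0 0.017 0.8 1" --pt "-333.6 318.3 25 0 0.017 0.8 1" --pt "-333.6 318.3 25 0 0.017 0.8 1"

```text
clock: 9.75
tool_pos: [458.5, -361.7, 237.7]
tool_rot: [-179.7, 0.2, 8.8]
contact_force: [-0.1, 0.9, -0.6]
gripper_width: 85.4
```

```bash
python3 - <<'E'
from h import *
rel([459,-362,58],8.8)
s=read_state();c=camera('wrist');pickle.dump((s,c),open('w5.pkl','wb'))
cv2.imwrite('pics/w5.png',cv2.resize(c['image'][:,:,::-1],(800,600)))
E
```

```text
pos [ 458.5 -361.7  237.7] rot [-179.7    0.2    8.8] w 85.4 F [-0.1  0.9 -0.6] t 9.8
shift [  1.    1.4 179.7] rot [-0.0055  0.0029 -0.0007] rows 3.595002902970316 0.04149854262186512
```

View pics/w5.png

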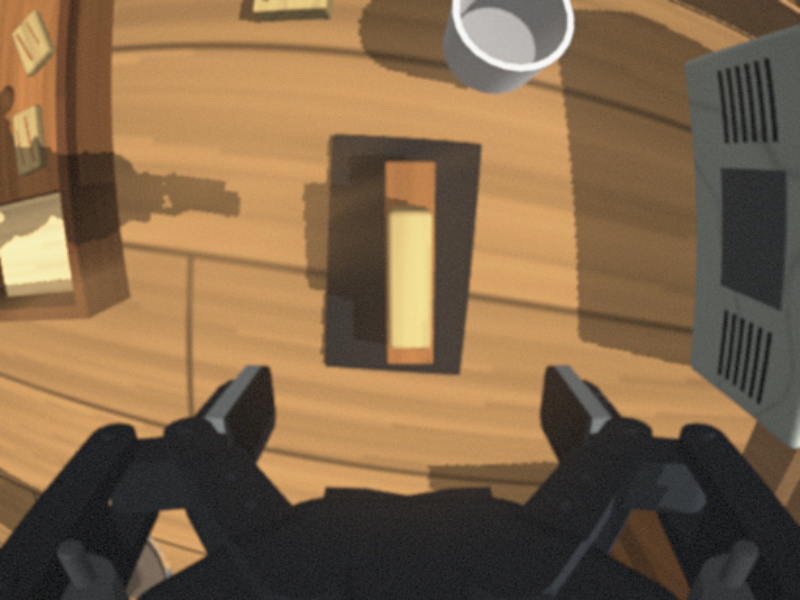

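```bash
python3 - <<'E'
from h import *
s,c=pickle.load(open('w5.pkl','rb'))
P=np.array([wcast(c,s,x/1.5625-.18,y/1.5625-.18,98)[:2] for x,y in [(392,210),(431,210),(430,348),(391,347)]])
print(P.round(1),P.mean(0)); a=(P[0]+P[1]-P[2]-P[3]);print(np.degrees(np.arctan2(a[1],a[0])))
P=np.array([wcast(c,s,x/1.5625-.18,y/1.5625-.18,46)[:2] for x,y in [(387,160),(436,160),(434,364),(388,363)]])
print(P.round(1),P.mean(0)); a=(P[0]+P[1]-P[2]-P[3]);print(np.degrees(np.arctan2(a[1],a[0])))
E
```

```text
[[ 501.3 -345.6]
 [ 504.9 -368.9]
 [ 417.3 -382.9]
 [ 414.1 -357.7]] [ 459.42152268 -363.78377093]
8.478608409827018
[[ 532.4 -335.4]
 [ 537.8 -369.7]
 [ 385.2 -393.7]
 [ 380.5 -358.2]] [ 458.96382029 -364.23103195]
8.743462822841284
```

>>> drive_tool --pt "1 2 40 -0.005 0.003 0 1" --pt "1 2 80 -0.005 0.003 0 1" --pt "1 2 120 -0.005 0.003 0 1" --pt "1 2 150 -0.005 0.003 0 1" --pt "1 2 170 -0.005 0.003 0 1" --pt "1 2 179 -0.005 0.003 0 1" --pt "1 2 179 -0.005 0.003 0 1" --pt "1 2 179 -0.005 0.003 0 1" --force 90

```text
clock: 10.6
tool_pos: [460.0, -361.6, 60.2]
tool_rot: [180.0, -0.1, 8.9]
contact_force: [0.3, 0.4, 1.2]
gripper_width: 85.2
```

>>> drive_tool --pt "0 0 0 0 0 0 0.3" --pt "0 0 0 0 0 0 0" --pt "0 0 0 0 0 0 0" --pt "0 0 0 0 0 0 0" --pt "0 0 0 0 0 0 0" --pt "0 0 0 0 0 0 0" --pt "0 0 0 0 0 0 0" --force 90

```text
clock: 11.3
tool_pos: [460.6, -362.2, 61.0]
tool_rot: [179.9, -0.1, 8.9]
contact_force: [-0.6, -0.3, 6.0]
gripper_width: 26.8
```

```bash
python3 - <<'E'
from h import *
rel([459,-362,210],8.8)
E
```

```text
pos [ 460.6 -362.2   61. ] rot [ 1.799e+02 -1.000e-01  8.900e+00] w 26.8 F [-0.6 -0.3  6. ] t 11.3
shift [-1.20e+00 -1.00e-01 -1.49e+02] rot [ 0.0021 -0.0023  0.0015] rows 2.979850655982545 0.022926820544124576
```

>>> drive_tool --pt "0 0 -10 0 0 0 0" --pt "0 0 -25 0 0 0 0" --pt "0 0 -50 0 0 0 0" --pt "0 0 -80 0 0 0 0" --pt "0 0 -110 0 0 0 0" --pt "0 0 -135 0 0 0 0" --pt "0 0 -150 0 0 0 0" --pt "0 0 -150 0 0 0 0"

```text
clock: 12.1
tool_pos: [461.4, -363.0, 214.0]
tool_rot: [179.6, -0.3, 8.9]
contact_force: [0.7, -0.3, -3.0]
gripper_width: 27.2
```

```bash
python3 - <<'E'
from h import *
a=np.radians(11.6); print(np.array([589,39.5])+98*np.array([np.cos(a),np.sin(a)]))
rel([640,-180,220],55)
c=camera('wrist');cv2.imwrite('pics/w6.png',cv2.resize(c['image'][:,:,::-1],(800,600)))
E
```

```text
[684.99837446  59.20563627]
pos [ 461.4 -363.   214. ] rot [179.6  -0.3   8.9] w 27.2 F [ 0.7 -0.3 -3. ] t 12.1
shift [ 204.7 -153.2   -5.8] rot [ 0.0083 -0.0029 -0.8049] rows 5.115699416335764 5.368759496729815
```

View pics/w6.png

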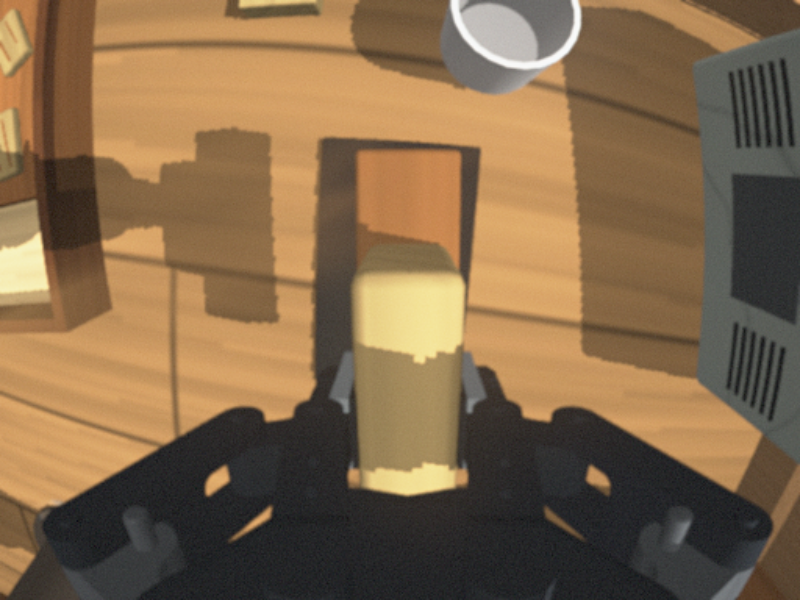

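>>> drive_tool --pt "25 -19 -6 0.002 -0.001 -0.1 0" --pt "50 -38 -6 0.004 -0.002 -0.2 0" --pt "76 -57 -6 0.005 -0.003 -0.3 0" --pt "102 -76 -6 0.006 -0.003 -0.4 0" --pt "128 -95 -6 0.008 -0.003 -0.5 0" --pt "154 -114 -6 0.008 -0.003 -0.6 0" --pt "180 -134 -6 0.008 -0.003 -0.7 0" --pt "204.7 -153 -6 0.008 -0.003 -0.805 0" --pt "204.7 -153 -6 0.008 -0.003 -0.805 0"

```text
clock: 13.05
tool_pos: [640.1, -175.2, 214.9]
tool_rot: [-179.6, -0.1, 55.3]
contact_force: [-0.9, -0.8, -3.1]
gripper_width: 27.3
```

```bash
python3 - <<'E'
from h import *
rel([686.7,61,205],101.6)
E
```

```text
pos [ 640.1 -175.2  214.9] rot [-1.796e+02 -1.000e-01  5.530e+01] w 27.3 F [-0.9 -0.8 -3.1] t 13.1
shift [220.7 -96.1  11. ] rot [-0.0062 -0.0046 -0.8082] rows 4.820039978619717 5.391055525461179
```

>>> drive_tool --pt "27 -12 1 0 0 -0.1 0" --pt "54 -24 2 0 0 -0.2 0" --pt "82 -36 4 0 0 -0.3 0" --pt "110 -48 5 -0.003 -0.002 -0.4 0" --pt "137 -60 7 -0.004 -0.003 -0.5 0" --pt "165 -72 8 -0.005 -0.004 -0.6 0" --pt "193 -84 10 -0.006 -0.004 -0.7 0" --pt "220.7 -96 11 -0.006 -0.004 -0.808 0" --pt "220.7 -96 11 -0.006 -0.004 -0.808 0" --pt "220.7 -96 11 -0.006 -0.004 -0.808 0"

```text
clock: 14.05
tool_pos: [685.3, 61.1, 202.5]
tool_rot: [-179.7, -0.0, 101.6]
contact_force: [-0.8, -1.2, -2.9]
gripper_width: 27.2
```

```bash
python3 - <<'E'
from h import *
rel([686.7,61,135],101.6)
s=read_state();c=camera('wrist');pickle.dump((s,c),open('w7.pkl','wb'))
cv2.imwrite('pics/w7.png',cv2.resize(c['image'][:,:,::-1],(800,600)))
E
```

```text
pos [685.3  61.1 202.5] rot [-179.7   -0.   101.6] w 27.2 F [-0.8 -1.2 -2.9] t 14.1
shift [-0.4  1.7 67.5] rot [-0.0046 -0.0005  0.0001] rows 1.349914194589757 0.030589556716507368
```

View pics/w7.png

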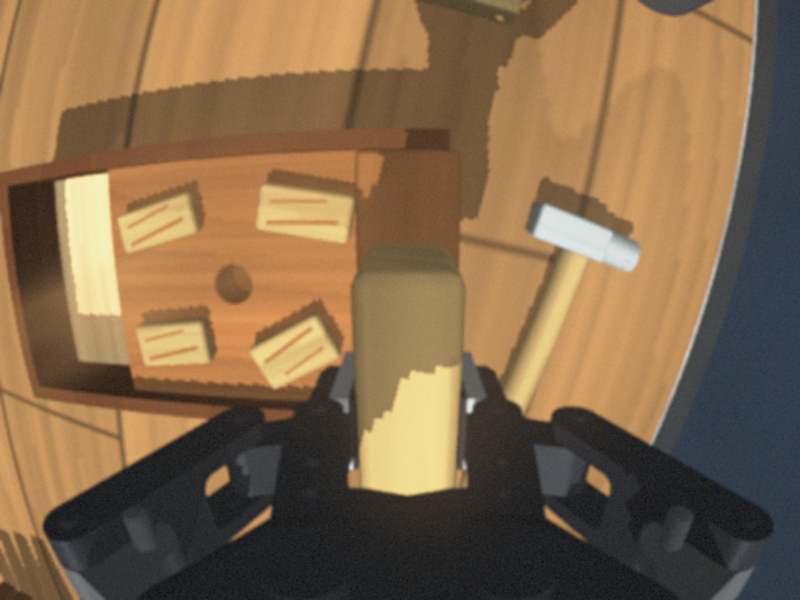

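>>> drive_tool --pt "0 1.5 20 -0.004 0 0 0" --pt "0 1.5 45 -0.004 0 0 0" --pt "0 1.5 62 -0.004 0 0 0" --pt "0 1.5 67 -0.004 0 0 0" --pt "0 1.5 67 -0.004 0 0 0"

```text
clock: 14.6
tool_pos: [685.6, 59.7, 134.3]
tool_rot: [-179.8, -0.0, 101.5]
contact_force: [0.7, -1.0, -3.8]
gripper_width: 27.0
```

```bash
python3 - <<'E'
from h import *
rel([686.7,61,112],101.6)
s=read_state();c=camera('wrist');pickle.dump((s,c),open('w8.pkl','wb'))
cv2.imwrite('pics/w8.png',cv2.resize(c['image'][:,:,::-1],(800,600)))
c=camera('side');pickle.dump(c,open('side8.pkl','wb'));crop(c,190,150,160,110,5,'s8.png')
c=camera('top');crop(c,215,140,95,130,4,'t8.png')
E
```

```text
pos [685.6  59.7 134.3] rot [-179.8   -0.   101.5] w 27.0 F [ 0.7 -1.  -3.8] t 14.6
shift [ 1.1  1.4 22.3] rot [-0.0029 -0.0007 -0.0021] rows 0.4482028981730481 0.024695720439200642
```

View pics/w8.png

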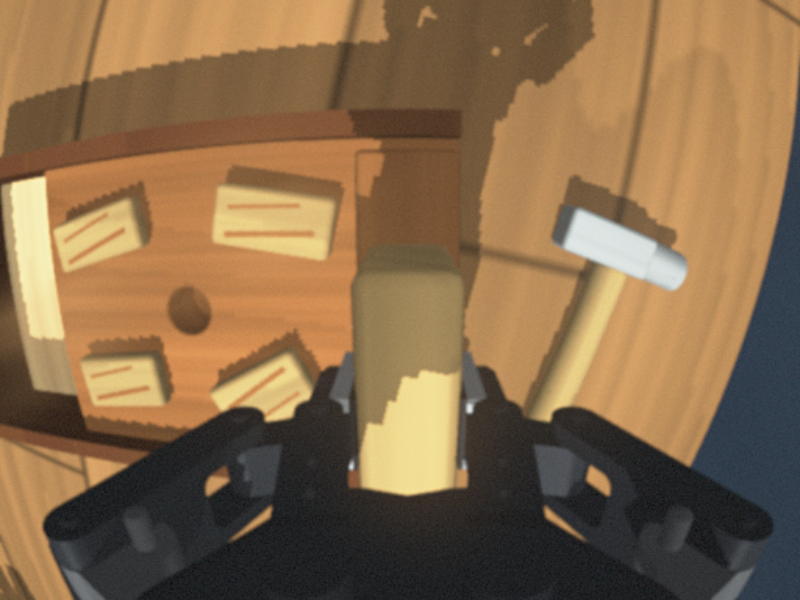

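View pics/s8.png

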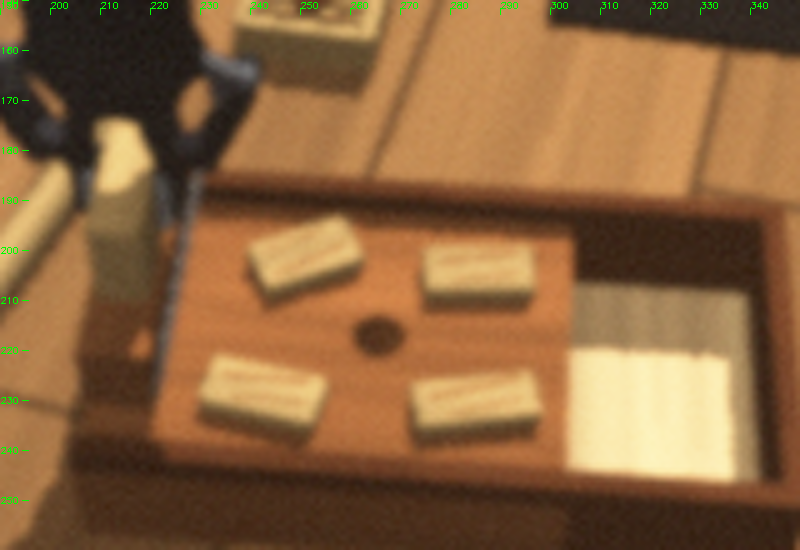

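```bash
python3 - <<'E'
from h import *
s,c=pickle.load(open('w8.pkl','rb'))
a=np.radians(11.6);e=np.array([[np.cos(a),np.sin(a)],[-np.sin(a),np.cos(a)]])
w=lambda x,y,z: (e@(wcast(c,s,x/1.5625-.18,y/1.5625-.18,z)[:2]-[589,39.5])).round(1)
print('bar',w(357,151,119.6),w(460,151,119.6),'rail out',w(460,110,70),w(180,123,70),'rail in top',w(460,136,70),'hole',w(189,309,55),'edge',w(46,180,55),w(82,405,55), 'tool', e@(s['tool_pos'][:2]-[589,39.5]))
E
```

```text
bar [81.3 74.2] [115.7  74.2] rail out [121.1  95.6] [-10.1  96.5] rail in top [121.1  83.9] hole [-19.7   0.3] edge [-116.6   79.2] [-116.8  -66.2] tool [98.71485535  0.31509555]
```

>>> drive_tool --pt "1.5 0 6 -0.003 0 0 0" --pt "1.5 0 12 -0.003 0 0 0" --pt "1.5 0 17 -0.003 0 0 0" --pt "1.5 0 21 -0.003 0 0 0" --pt "1.5 0 22 -0.003 0 0 0" --pt "1.5 0 22 -0.003 0 0 0" --pt "1.5 0 22 -0.003 0 0 0"

```text
clock: 15.45
tool_pos: [687.8, 61.8, 115.6]
tool_rot: [179.7, 0.0, 101.5]
contact_force: [0.6, 0.1, -3.9]
gripper_width: 26.9
```

```bash
python3 - <<'E'
from h import *
rel([686.7,61,111],101.5)
c=camera('side');crop(c,190,150,160,110,5,'s9.png')
E
```

```text
pos [687.8  61.8 115.6] rot [179.7   0.  101.5] w 26.9 F [ 0.6  0.1 -3.9] t 15.4
shift [-0.5 -1.3  4.6] rot [0.0061 0.0002 0.0004] rows 0.09573541333558523 0.04065876033103844
```

View pics/s9.png

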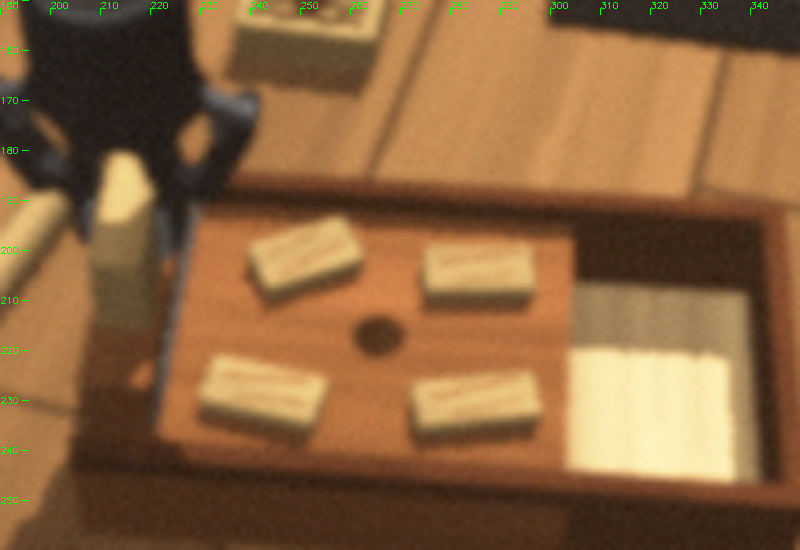

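>>> drive_tool --pt "0 0 2 0.005 0 0 0" --pt "0 0 3.5 0.005 0 0 0" --pt "0 0 4 0.005 0 0 0" --pt "0 0 4 0.005 0 0 0"

```text
clock: 15.9
tool_pos: [687.8, 61.8, 111.5]
tool_rot: [179.9, 0.0, 101.5]
contact_force: [-0.6, -0.4, -4.8]
gripper_width: 26.9
```

```bash
python3 - <<'E'
from h import *
a=np.radians(11.5)
rel(np.array([589,39.5])+ -40*np.array([np.cos(a),np.sin(a)]) .tolist() if 0 else list(np.array([589,39.5])-40*np.array([np.cos(a),np.sin(a)])+2*np.array([-np.sin(a),np.cos(a)]))+[111.5],101.5)
E
```

```text
pos [687.8  61.8 111.5] rot [179.9   0.  101.5] w 26.9 F [-0.6 -0.4 -4.8] t 15.9
shift [-1.000e-01 -1.413e+02 -1.000e-01] rot [0.0009 0.0002 0.0004] rows 2.825318053412391 0.006793226249433307
```

>>> drive_tool --pt "0 -8 0 0 0 0 0" --pt "0 -18 0 0 0 0 0" --pt "0 -28 0 0 0 0 0" --pt "0 -38 0 0 0 0 0" --pt "0 -48 0 0 0 0 0" --pt "0 -58 0 0 0 0 0" --pt "0 -68 0 0 0 0 0" --pt "0 -78 0 0 0 0 0" --pt "0 -88 0 0 0 0 0" --pt "0 -98 0 0 0 0 0" --pt "0 -105 0 0 0 0 0" --pt "0 -105 0 0 0 0 0"

```text
clock: 17.1
tool_pos: [583.5, 40.6, 111.2]
tool_rot: [-180.0, -0.0, 101.5]
contact_force: [0.7, 0.3, -3.9]
gripper_width: 26.9
```

```bash
cat > look.py <<'E'
from h import *
import sys
n=sys.argv[1]
a=np.radians(11.5)
s=read_state();e=np.array([[np.cos(a),np.sin(a)],[-np.sin(a),np.cos(a)]]);print('tool board',e@(s['tool_pos'][:2]-[590.5,39]))
rel([590,40,111.5],101.5)
c=camera('side');crop(c,190,150,160,110,5,n+'.png')
E
python3 look.py s10
```

```text
tool board [-6.5463847   2.95278515]
pos [583.5  40.6 111.2] rot [-180.    -0.   101.5] w 26.9 F [ 0.7  0.3 -3.9] t 17.1
shift [-1.9  6.3 -0.3] rot [-0.0006 -0.      0.0002] rows 0.13075035260063292 0.004440783667916215
```

View pics/s10.png

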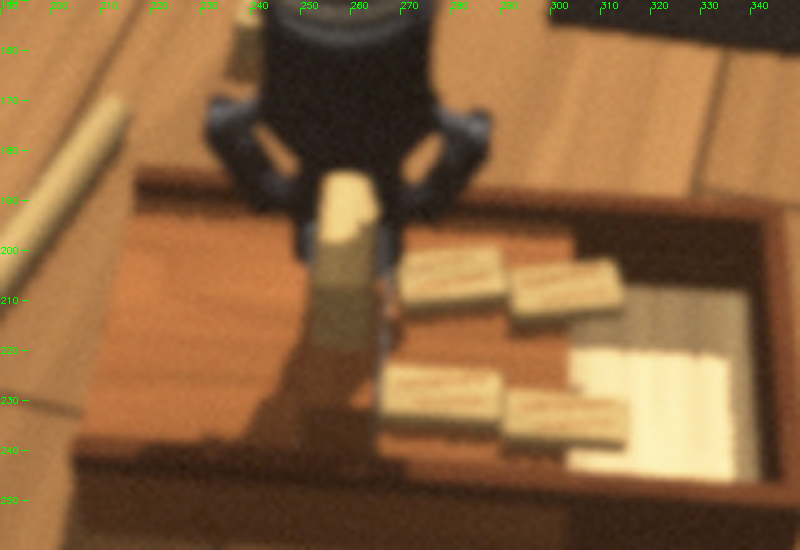

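>>> drive_tool --pt "-0.5 -8 0 0 0 0 0" --pt "-1 -17 0 0 0 0 0" --pt "-1 -26 0 0 0 0 0" --pt "-1 -35 0 0 0 0 0" --pt "-1 -44 0 0 0 0 0" --pt "-1 -53 0 0 0 0 0" --pt "-1 -62 0 0 0 0 0" --pt "-1 -71 0 0 0 0 0" --pt "-1 -80 0 0 0 0 0" --pt "-1 -89 0 0 0 0 0" --pt "-1 -96 0 0 0 0 0" --pt "-1 -100 0 0 0 0 0"

```text
clock: 18.35
tool_pos: [485.7, 19.6, 111.2]
tool_rot: [180.0, 0.0, 101.5]
contact_force: [0.3, -0.8, -3.1]
gripper_width: 27.0
```

```bash
python3 look.py s11
```

```text
tool board [-106.58091491    1.92285341]
pos [485.7  19.6 111.2] rot [180.    0.  101.5] w 27.0 F [ 0.3 -0.8 -3.1] t 18.4
shift [ -0.9 106.3  -0.3] rot [0.0001 0.     0.0002] rows 2.1258808170353296 0.0011508396028953938
```

View pics/s11.png

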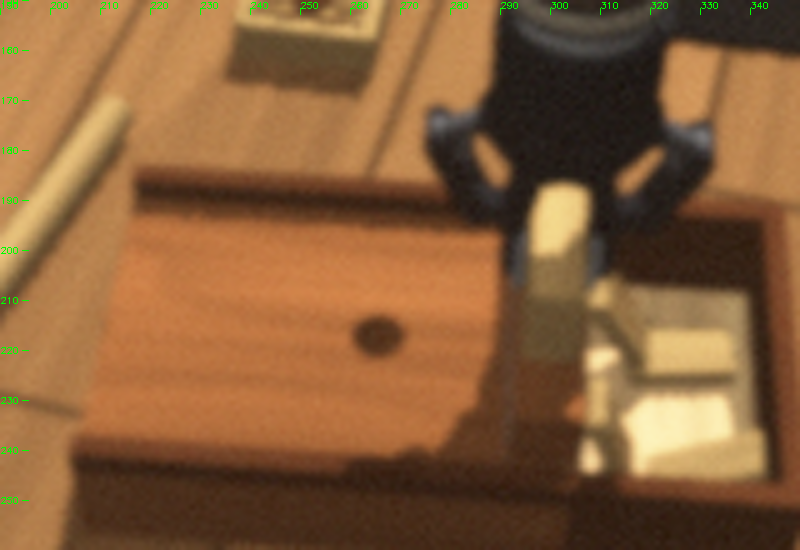

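>>> drive_tool --pt "0 -4 0 0 0 0 0" --pt "0 -8 0 0 0 0 0" --pt "0 -10 0 0 0 0 0" --pt "0 -10 0 0 0 0 0" --pt "0 -4 0 0 0 0 0" --pt "0 6 0 0 0 0 0" --pt "0 18 0 0 0 0 0" --pt "0 32 0 0 0 0 0" --pt "0 45 0 0 0 0 0" --pt "0 50 0 0 0 0 0" --pt "0 50 0 0 0 0 0"

```text
clock: 19.5
tool_pos: [535.5, 29.8, 111.1]
tool_rot: [-180.0, 0.0, 101.5]
contact_force: [0.5, 0.5, -4.0]
gripper_width: 26.9
```

```bash
python3 look.py s12
```

```text
tool board [-55.78659925   1.91660111]
pos [535.5  29.8 111.1] rot [-180.     0.   101.5] w 26.9 F [ 0.5  0.5 -4. ] t 19.5
shift [-0.9 55.5 -0.4] rot [-0.0001  0.0001  0.0006] rows 1.110071880914829 0.0038527215698724794
```

View pics/s12.png

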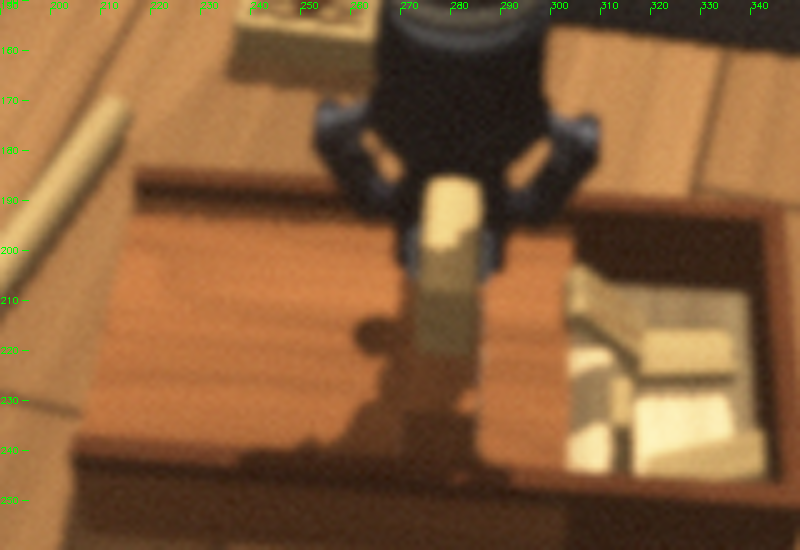

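>>> drive_tool --pt "0 0 -12 0 0 0 0" --pt "0 0 -30 0 0 0 0" --pt "0 0 -55 0 0 0 0" --pt "0 0 -80 0 0 0 0" --pt "0 0 -100 0 0 0 0" --pt "0 0 -105 0 0 0 0" --pt "0 0 -105 0 0 0 0"

```text
clock: 20.25
tool_pos: [534.8, 29.6, 217.2]
tool_rot: [179.9, 0.0, 101.5]
contact_force: [0.5, -0.1, -4.0]
gripper_width: 27.1
```

```bash
python3 - <<'E'
from h import *
rel([500,-170,215],55)
s=read_state();c=camera('wrist')
cv2.imwrite('pics/w13.png',cv2.resize(c['image'][:,:,::-1],(800,600)))
E
```

```text
pos [534.8  29.6 217.2] rot [179.9   0.  101.5] w 27.1 F [ 0.5 -0.1 -4. ] t 20.2
shift [-188.6  -74.     2.2] rot [0.001  0.     0.8119] rows 4.052861169501737 5.415639563626093
```

View pics/w13.png

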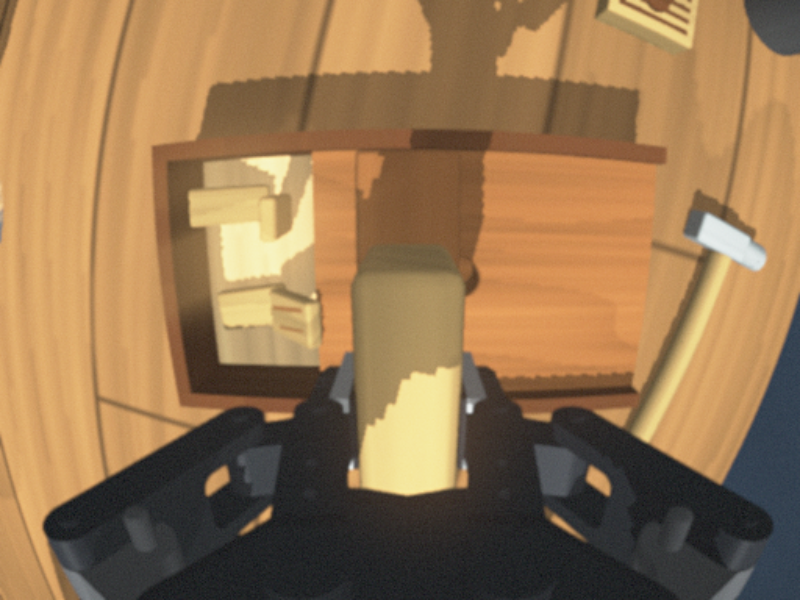

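>>> drive_tool --pt "-23 -9 0 0 0 0.1 0" --pt "-46 -18 0 0 0 0.2 0" --pt "-70 -27 0 0 0 0.3 0" --pt "-94 -36 0 0 0 0.4 0" --pt "-118 -46 1 0 0 0.5 0" --pt "-142 -56 1 0 0 0.6 0" --pt "-166 -65 2 0 0 0.7 0" --pt "-188.6 -74 2 0 0 0.812 0" --pt "-188.6 -74 2 0 0 0.812 0"

```text
clock: 21.2
tool_pos: [497.3, -172.2, 212.0]
tool_rot: [-179.8, 0.2, 54.8]
contact_force: [0.1, -0.4, -4.1]
gripper_width: 27.0
```

```bash
python3 - <<'E'
from h import *
rel([457,-354,205],8.8)
E
```

```text
pos [ 497.3 -172.2  212. ] rot [-179.8    0.2   54.8] w 27.0 F [ 0.1 -0.4 -4.1] t 21.2
shift [-171.7   72.1    7.3] rot [-0.0025  0.0048  0.8021] rows 3.7275823767068084 5.350091950555481
```

>>> drive_tool --pt "-21 9 1 0 0 0.1 0" --pt "-42 18 2 0 0 0.2 0" --pt "-63 27 3 0 0.002 0.3 0" --pt "-85 36 4 0 0.003 0.4 0" --pt "-107 45 5 0 0.004 0.5 0" --pt "-129 54 6 0 0.005 0.6 0" --pt "-151 63 7 -0.002 0.005 0.7 0" --pt "-171.7 72 7 -0.002 0.005 0.802 0" --pt "-171.7 72 7 -0.002 0.005 0.802 0" --pt "-171.7 72 7 -0.002 0.005 0.802 0"

```text
clock: 22.2
tool_pos: [456.3, -352.9, 203.8]
tool_rot: [-179.8, 0.1, 8.8]
contact_force: [0.6, 0.5, -4.1]
gripper_width: 27.3
```

```bash
python3 - <<'E'
from h import *
rel([457,-354,66],8.8)
E
```

```text
pos [ 456.3 -352.9  203.8] rot [-1.798e+02  1.000e-01  8.800e+00] w 27.3 F [ 0.6  0.5 -4.1] t 22.2
shift [  0.7   1.7 137.7] rot [-0.0038  0.0014  0.0008] rows 2.7551475583985 0.027498276118225105
```

>>> drive_tool --pt "0.5 1 25 -0.003 0.001 0 0" --pt "0.5 1 55 -0.003 0.001 0 0" --pt "0.5 1 85 -0.003 0.001 0 0" --pt "0.5 1 110 -0.003 0.001 0 0" --pt "0.5 1 125 -0.003 0.001 0 0" --pt "0.5 1 134 -0.003 0.001 0 0" --pt "0.5 1 137 -0.003 0.001 0 0" --pt "0.5 1 137 -0.003 0.001 0 0"

```text
clock: 23.0
tool_pos: [457.2, -353.4, 67.2]
tool_rot: [-180.0, -0.0, 8.9]
contact_force: [-0.1, -0.3, -2.9]
gripper_width: 27.1
```

>>> drive_tool --pt "0 0 0 0 0 0 0" --pt "0 0 0 0 0 0 0"

```text
clock: 23.2
tool_pos: [458.3, -354.3, 68.7]
tool_rot: [179.9, -0.1, 8.9]
contact_force: [-0.2, -0.4, -2.5]
gripper_width: 27.4
```

Seat expected at z ≈ 60.5; lower in small steps.

>>> drive_tool --pt "0 0 3 0 0 0 0" --pt "0 0 6 0 0 0 0" --pt "0 0 7 0 0 0 0" --pt "0 0 7.5 0 0 0 0" --pt "0 0 7.5 0 0 0 0"

```text
clock: 23.7
tool_pos: [458.2, -354.3, 61.1]
tool_rot: [179.9, -0.1, 8.9]
contact_force: [0.1, -0.1, -3.4]
gripper_width: 26.7
```

>>> drive_tool --pt "0 0 1 0 0 0 0" --pt "0 0 1.5 0 0 0 0" --pt "0 0 1.5 0 0 0 0"

```text
clock: 24.0
tool_pos: [458.2, -354.3, 61.0]
tool_rot: [179.9, -0.1, 8.9]
contact_force: [-3.7, 2.2, 6.0]
gripper_width: 27.4
```

Contact (force went from −3.4 to +6 N in z). Release and retreat straight up.

>>> drive_tool --pt "0 0 0 0 0 0 0.4" --pt "0 0 0 0 0 0 0.7" --pt "0 0 0 0 0 0 1" --pt "0 0 0 0 0 0 1" --pt "0 0 0 0 0 0 1" --pt "0 0 0 0 0 0 1" --pt "0 0 -25 0 0 0 1" --pt "0 0 -60 0 0 0 1" --pt "0 0 -100 0 0 0 1" --pt "0 0 -140 0 0 0 1" --pt "0 0 -180 0 0 0 1" --pt "0 0 -180 0 0 0 1"

```text
clock: 25.2
tool_pos: [461.4, -357.3, 248.7]
tool_rot: [179.3, -0.6, 8.9]
contact_force: [0.2, -0.3, 1.3]
gripper_width: 85.5
```

```bash
python3 - <<'E'
from h import *
rel([400,-250,300],8.8)
s=read_state();c=camera('wrist');pickle.dump((s,c),open('w14.pkl','wb'))
cv2.imwrite('pics/w14.png',cv2.resize(c['image'][:,:,::-1],(800,600)))
c=camera('side');cv2.imwrite('pics/s14.png',cv2.resize(c['image'][:,:,::-1],(800,600)))
c=camera('top');cv2.imwrite('pics/t14.png',cv2.resize(c['image'][:,:,::-1],(800,600)))
E
```

```text
pos [ 461.4 -357.3  248.7] rot [179.3  -0.6   8.9] w 85.5 F [ 0.2 -0.3  1.3] t 25.2
shift [ -43.6 -114.8  -53.2] rot [ 0.0124 -0.0105  0.0013] rows 2.676767711695069 0.10841857399629667
```

View pics/w14.png

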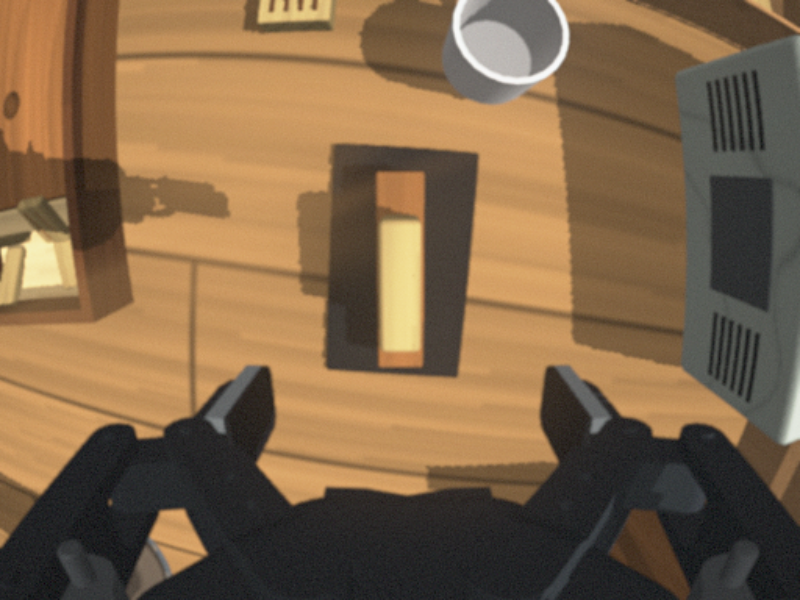

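View pics/s14.png

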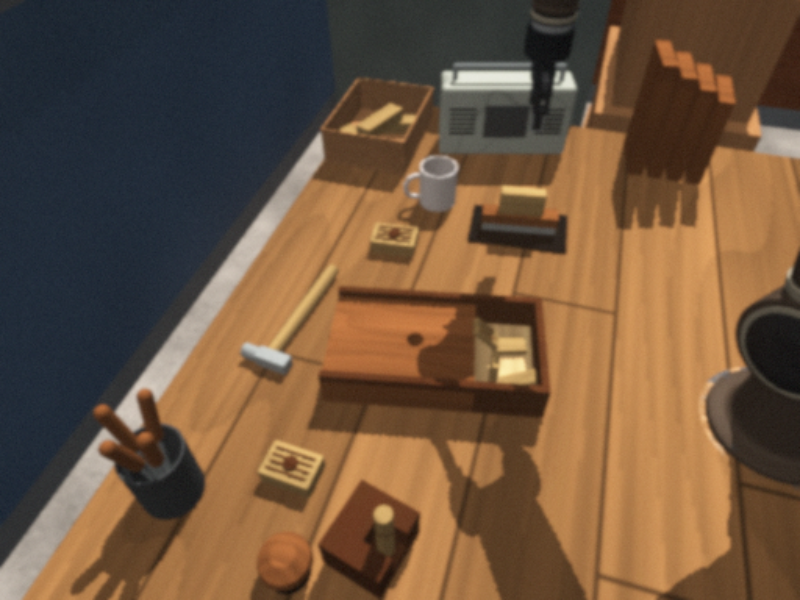

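View pics/t14.png

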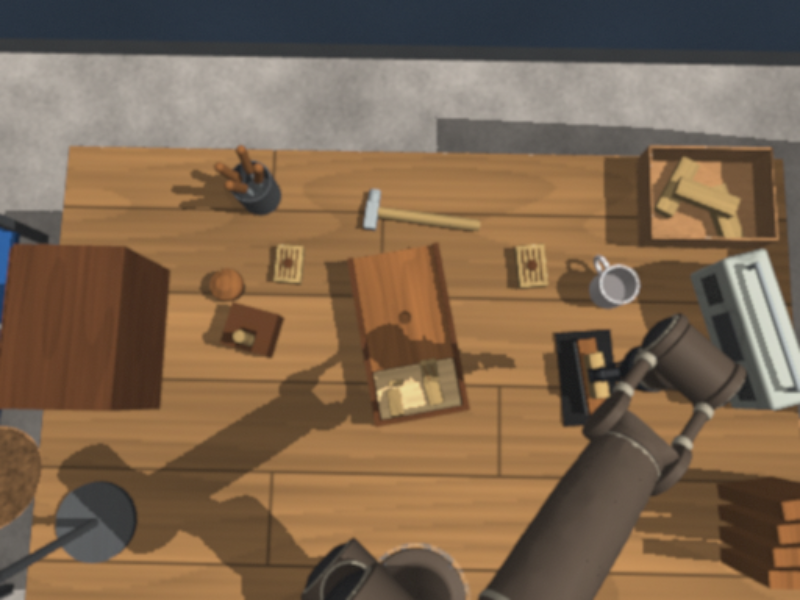

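```bash
python3 - <<'E'
from h import *
c=camera('side');crop(c,290,185,65,70,8,'s15.png')
E
```

```text
(no output)
```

View pics/s15.png

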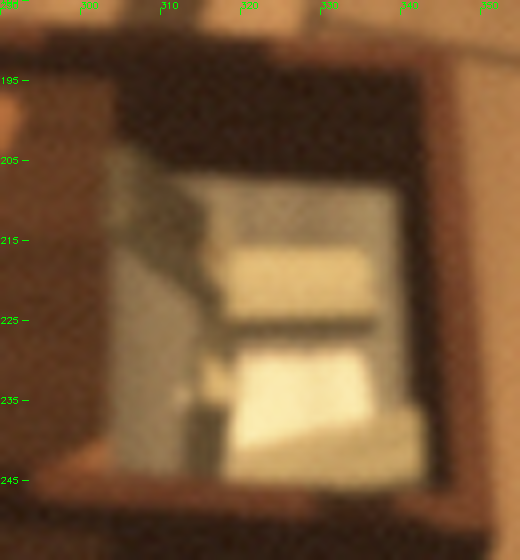

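```bash
python3 - <<'E'
from h import *
print(sign_off())
E
```

```text
the job is handed in; nothing more can be done
None
```

I parked the dog upright in the rest block's notch and wiped all four chips into the trough in one pass of the scraper. I then stood the scraper back on its mat and handed the job in at about 25 s; sign-off reports no verdict.

- **Dog:** after release, two views put its top about 1–2 mm from the notch centre I had measured. The last side and top pictures show it still upright.
- **Chips:** the last pictures show the board clear and four chips in the trough. One leans against the board's edge and one appears to stand on edge or on its end. I did not measure their heights; I put both chips' middles under 40 mm from the trough depth and chip size. They had not visibly moved about 5 s after falling.
- **Scraper:** it stands upright on the mat with the gripper clear of it. I judged this by eye.
- **Bystanders:** they appear where they were at the start, also by eye only.
- **Disagreements:** tool heights sometimes ended 3–4 mm off the commanded value, and I corrected these with small follow-up moves. Camera estimates of the board centre differed by about 2 mm.

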